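# Rack the sample row in reverse order

## Robot

A 6-joint arm with a two-finger parallel gripper is mounted at the origin on the work surface. World frame = base frame: x ahead of the robot, y to its left, z up, the work surface at z = 0. Lengths are in mm, angles in rad, forces in N, time in s.
With the tool pointing down it reaches from about 350 to 775 mm from the base axis. Payload 7.3 kg.
Tool frame: the origin (TCP) lies at the very end of the fingers, on their centre line; the grasp point (between the pads) lies 19 mm behind it; z points along the fingers, y is the line along which they close (so a half turn about z gives the same grasp; the last joint's range is limited). The gripper opens to 92 mm and grips with 3 to 60 N. Pads are 19 mm wide; open, the fingers measure 130 mm over their backs; the gripper's body (75 mm by 190 mm) begins 47 mm behind the grasp point.
Start: joints at [0.968, 0.342, 1.524, -0, 1.275, -0.146], TCP at [231.555, 471.197, 226.741] pointing down, gripper open.
Joint ranges: [-2.53, 2.53], [-0.77, 2.02], [0.04, 2.7], [-1, 4.14], [0.28, 2.66], [-3.11, 3.11]. Speed limits (rad/s): [2.57, 2.57, 3.14, 3.14, 3.14, 3.14].

## Interface

Orientations are given as [roll, pitch, yaw] about the fixed x, y, z axes, in that order (R = Rz(yaw) Ry(pitch) Rx(roll)).
In Python, from plant import * gives the robot as it stands.
- The arm moves only by the tool arm_command, never from a script. Its arguments are lists of equal length, an entry for each row: "gripper": the finger opening in mm, from 0 to 91.8; "dp": the shift along the tool's x, y, z in units of 25 mm (1.0 is 25 mm), a list of three; "twist": the turn about the tool's z in units of 5 degrees (1.0 is 5 degrees). A call has exactly 5 rows; each row shifts and turns the commanded pose from where the row before left it, along the tool's axes as they then stand; what a row does not reach is not made up. A row lasts 1/8 s, in which the tool goes at most 62.5 mm and 10.7 degrees, less where a joint would pass 70% of its speed; a pose out of reach is approached as far as the arm can. A call is refused whole if a number of a shift passes 1 or a number of a turn 1, either way. A call with a gripper value outside its range is refused whole. The fingers move at their own pace and stop on an object; the grip force is fixed at half the most. Time passes only in rows, so rows that do not move let the fingers close, or fill a call up. It gives the time, the measured TCP pose, the force, the opening and the grip force at its end, in the units of the state.
- get_obs(): the state, without advancing time (a new reading comes with each control period).
- capture(name): name is "side" or "top"; returns the picture (420x560x3 uint8, red, green, blue); there is no depth.
- get_calibration(name): a dict with "mtx" (3x3 intrinsics, pixels), "position" and "attitude" of the camera in the world. Camera axes: x right, y down, z forward; pixel columns grow to the right and rows downward; lengths in mm; the calibration is good to about 2 mm. A picture is of the moment at which its call begins. get_calibration takes no time and is no camera call.
- close_job(): hands the job in; it is judged then, once.
The state is a dict: "time": time; "joint_positions": joint angles; "dq": joint speeds; "tau": joint torques, N m; "tool_pos": TCP position; "tcp_rot": TCP orientation; "contact_force": force on the tool from outside, world axes, zero at the start; "moment": the same for the moment, N m; "grip_width": finger opening in mm; "finger_force": force on a finger pad.
Only numpy, scipy, OpenCV 4.12 (cv2) and the standard library are available. Lean on these libraries where they do the work, as an engineer would, in place of code of your own. Each camera call takes 0.05 s, during which the arm holds its last target. There are 200 camera calls.

## Task

Move the four sample containers (conical flask, jar, measuring cylinder, bottle) from the cork pads of the metal stand into the empty white rack, one to each compartment and in reverse order: the one that stands farthest to the robot's left on the stand goes into the compartment farthest to the robot's right, the next one beside it, and so on. Lower each one upright onto the floor of its compartment before letting go; do not tip or drop any.

Things in the scene. Friction and masses are not known exactly. Their poses are not given: they have to be found in the camera images.
- flask_mid (a point): conical clear-glass flask with a black rubber stopper, 90 mm tall in all: foot 44 mm across, cone narrowing to a straight neck 22 mm across from 40 mm above its underside up to 76 mm, stopper 21 mm across above that. Grip it on the neck, about 57 mm above its underside. Loose, about 90 g, standing upright on one of the four cork pads of the metal stand at the start. This point is its centre: on its axis, 45 mm above its underside.
- jar_mid (a point): short straight amber jar, the shortest of the four, with a wide black lid: 56 mm tall, 42 mm across, the lid (top 14 mm) 44 mm across. Grip it about 36 mm above its underside. Loose, about 110 g, standing upright on one of the four cork pads of the metal stand at the start. This point is its centre: on its axis, 28 mm above its underside.
- cylinder_mid (a point): slim white plastic measuring cylinder, the tallest of the four: 105 mm tall, tube 25 mm across on a round foot 44 mm across and 7 mm thick. Grip it on the tube, about 62 mm above its underside. Loose, about 70 g, standing upright on one of the four cork pads of the metal stand at the start. This point is its centre: on its axis, 52.5 mm above its underside.
- bottle_mid (a point): amber bottle with a narrow white cap: 80 mm tall, round body 40 mm across up to 50 mm above its underside, shoulder, then the cap, 25 mm across, over the top 20 mm. Grip it on the body, about 40 mm above its underside. Loose, about 100 g, standing upright on one of the four cork pads of the metal stand at the start. This point is its centre: on its axis, 40 mm above its underside.
- pad_flask: round cork pad, 54 mm across and 6 mm thick, fixed on the metal stand; it is the pad on which the conical flask stands at the start (so it keeps marking that place in the old row). Origin: centre of its underside; top 6 mm above.
- pad_jar: round cork pad, 54 mm across and 6 mm thick, fixed on the metal stand; it is the pad on which the jar stands at the start (so it keeps marking that place in the old row). Origin: centre of its underside; top 6 mm above.
- pad_cylinder: round cork pad, 54 mm across and 6 mm thick, fixed on the metal stand; it is the pad on which the measuring cylinder stands at the start (so it keeps marking that place in the old row). Origin: centre of its underside; top 6 mm above.
- pad_bottle: round cork pad, 54 mm across and 6 mm thick, fixed on the metal stand; it is the pad on which the bottle stands at the start (so it keeps marking that place in the old row). Origin: centre of its underside; top 6 mm above.
- stand: flat aluminium stand, the old place of the row, fixed: 290 mm long, 85 mm deep, 10 mm thick (end lips 18 mm high), with four cork pads in a row at y = +102, +34, -34, -102 mm. Origin: centre of its underside; y runs along the row to the robot's left (within 0.35 rad of the base's y), x across the row, away from the robot.
- rack: low white plastic rack, the new place, empty, fixed: 280 mm long, 76 mm deep, 16 mm high, open on top; four compartments in a row, 60 by 60 mm inside, centres at y = +102, +34, -34, -102 mm, walls 8 mm thick, inner floor 8 mm above its underside. Origin: centre of its underside; y runs along the row to the robot's left (within 0.35 rad of the base's y), x across the row, away from the robot.
Things that resemble listed ones, but are neither listed nor needed, are in the scene too. Leave any green look-alike of the part that bears bottle_mid alone.

How it is judged:
By the outcome, as a careful person would: the job done as asked, in the order asked, and still so for the second after the job is handed in, with the robot touching nothing.
It also fails if it takes over 115 s, if anything falls off the work surface, if the arm or the gripper's body presses on something with over 40 N, if the wrist force passes 120 N, or if a joint passes its speed limit or range.

## Working session

There is one attempt and no reset: what is moved stays moved. The work goes in short steps, Python scripts to look and compute and a tool call to move; the robot and the scene stay as the last step left them, time stands still between calls to the robot, and variables do not carry over. Pictures are saved under pics/ and viewed, at most 14 in all, crops included, and the job is handed in when it is done.

Besides the shell and the picture viewer there is one more tool, called after "Emit:" as a command line: name --pt "numbers of a row" for each row, then --argument value for the rest. arm_command: Moves the arm, as the interface text tells. Its arguments: {"type":"object","properties":{"gripper":{"type":"array"},"dp":{"type":"array"},"twist":{"type":"array"}},"required":["gripper","dp","twist"]}

```bash
mkdir -p pics; ls
python3 - <<'E'
from plant import *
import cv2
for n in("top","side"):
    im=capture(n); cv2.imwrite(f"pics/{n}0.png",im[:,:,::-1])
    print(get_calibration(n))
o=get_obs();print(o['time'],o['tool_pos'],o['tcp_rot'],o['grip_width'])
E
```

```text
pics
{'mtx': array([[389.29643231,   0.        , 283.02637594],
       [  0.        , 389.29643231, 200.63022417],
       [  0.        ,   0.        ,   1.        ]]), 'position': array([378.79669879,   2.53144342, 878.940208  ]), 'attitude': array([-2.94709631, -0.02738062, -1.54256589])}
{'mtx': array([[441.94079449,   0.        , 277.95574877],
       [  0.        , 441.94079449, 206.05165868],
       [  0.        ,   0.        ,   1.        ]]), 'position': array([  41.74122672, -640.45337122,  644.74927116]), 'attitude': array([-2.16732809,  0.01286496, -0.65114578])}
0.1 [231.35752953 470.89468895 226.15006036] [-3.14031412e+00 -1.79696951e-04  2.68480906e+00] 91.7949614537776
```

View pics/top0.png

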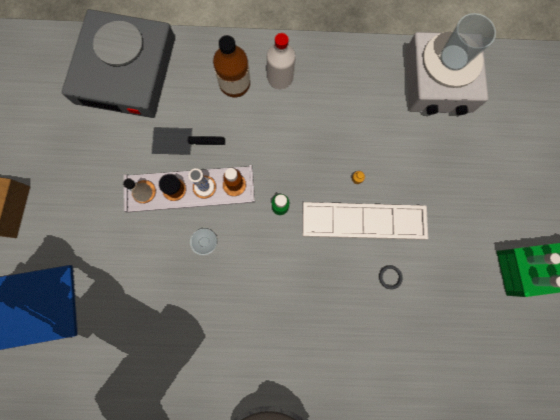

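View pics/side0.png

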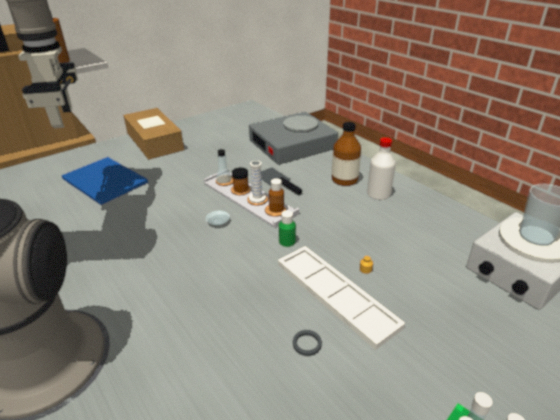

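The top view shows, left to right on the stand: flask (144,190), jar (172,185), cylinder (200,180) and bottle (234,178). The empty rack is at (365,220), the green look-alike bottle at (280,203, to be left alone), and the large amber bottle at (232,68) is far too big. So flask→rightmost, jar→next, cylinder→next, bottle→leftmost compartment.

```bash
cat > h.py <<'E'
from plant import *
import cv2, numpy as np
from scipy.spatial.transform import Rotation as Ro
def ray(n,px,z):
    c=get_calibration(n); d=Ro.from_euler('xyz',c['attitude']).apply(np.linalg.solve(c['mtx'],[px[0],px[1],1]))
    p=c['position']; return p+d*(z-p[2])/d[2]
def proj(n,P):
    c=get_calibration(n); q=Ro.from_euler('xyz',c['attitude']).inv().apply(np.array(P)-c['position'])@c['mtx'].T
    return q[:2]/q[2]
E
python3 - <<'E'
from h import *
im=cv2.imread('pics/top0.png'); hsv=cv2.cvtColor(im,cv2.COLOR_BGR2HSV)
def big(m,roi):
    k=np.zeros_like(m);x0,y0,x1,y1=roi;k[y0:y1,x0:x1]=m[y0:y1,x0:x1]
    c=max(cv2.findContours(k,cv2.RETR_EXTERNAL,cv2.CHAIN_APPROX_NONE)[0],key=cv2.contourArea)
    return c
for nm,lo,hi,roi,z in (("rack",(0,0,190),(180,60,255),(295,190,440,250),16),("stand",(130,8,120),(180,80,255),(115,155,265,220),10)):
    c=big(cv2.inRange(hsv,lo,hi),roi)
    W=np.array([ray('top',p,z)[:2] for p in c[:,0]],np.float32)
    print(nm,cv2.boundingRect(c),cv2.minAreaRect(W),cv2.minAreaRect(c))
for p in [(144,190),(172,185),(204,187),(234,183)]: print(p,ray('top',p,16))
for nm,p,z in (("stop",(129,184),106),("lid",(171,184),72),("cyl",(197,175),121),("cap",(231,174),96)): print(nm,ray('top',p,z))
a=cv2.resize(im[150:260,110:290],None,fx=4.4,fy=4.4,interpolation=cv2.INTER_CUBIC); cv2.imwrite('pics/crop1.png',a)
E
```

```text
rack (303, 202, 125, 37) ((511.0349426269531, -202.2023468017578), (75.93364715576172, 280.1966857910156), 0.3030737638473511) ((365.1558837890625, 220.23394775390625), (124.60315704345703, 33.42022705078125), 1.5481576919555664)
stand (134, 205, 5, 4) ((527.7865600585938, 312.85400390625), (9.884637832641602, 4.620010852813721), 48.072628021240234) ((136.25001525878906, 205.75003051757812), (4.242640495300293, 2.1213202476501465), 45.0)
(144, 190) [563.29420353 297.11965343  16.        ]
(172, 185) [576.99767391 235.59814894  16.        ]
(204, 187) [574.85736749 163.39145865  16.        ]
(234, 183) [586.51722463  96.24737637  16.        ]
stop [555.40023215 297.57408964 106.        ]
lid [566.22965065 222.75046284  72.        ]
cyl [575.09151605 159.38204772 121.        ]
cap [586.18612297  94.75407992  96.        ]
```

View pics/crop1.png

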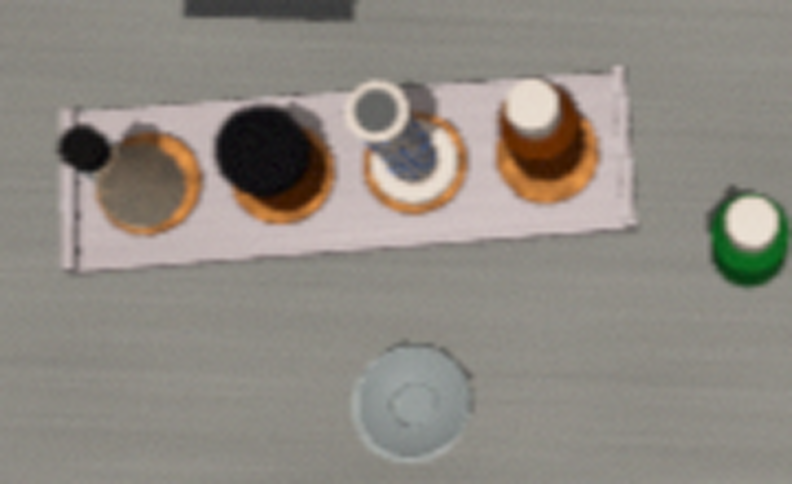

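The crop shows stopper (84,148), lid (264,150), cylinder rim (376,110) and bottle cap (531,106) in crop pixels. The green bottle at (750,235) is off the stand, so the amber one at (531,106), standing on a cork pad with a white cap, is the one meant.

Run:
```python
from h import *
P=[]
for nm,c,z in (("flask",(84.5,148.5),106),("jar",(264,151),72),("cyl",(376.5,111),121),("bottle",(532,107),96)):
    p=[(c[0]+.5)/4.4-.5+110,(c[1]+.5)/4.4-.5+150]; w=ray('top',p,z); P.append(w[:2]); print(nm,w)
P=np.array(P); d=P-P.mean(0); v=np.linalg.svd(d)[2][0]; v*=np.sign(v[1]); print("stand yaw",np.degrees(np.arctan2(-v[0],v[1])),d@v,d@[v[1],-v[0]])
C=[ray('top',[(a+.5)/4.4-.5+110,(b+.5)/4.4-.5+150],z)[:2] for a,b,z in ((62,108,18),(622,68,18),(634,228,18),(68,270,18))]
print(np.mean(C,0)); e=(C[0]+C[3]-C[1]-C[2])/2; print(np.linalg.norm(e),np.degrees(np.arctan2(-e[0],e[1])))
c=np.mean(C,0);u=e/np.linalg.norm(e)
for y in(102,34,-34,-102):print("pad",c+u*y)
```

```text
flask [556.70464968 298.07436566 106.        ]
jar [566.27613021 225.66958377  72.        ]
cyl [575.29092065 163.01566881 121.        ]
bottle [586.29674486  95.74631793  96.        ]
stand yaw 8.302724850681496 [ 103.45893399   30.43087922  -32.86812035 -101.02169286] [ 0.5076666  -0.47665886 -0.60378273  0.572775  ]
[571.5858077  196.97727469]
286.541515190902 6.292740972503271
pad [560.4057528  298.36270941]
pad [567.85912273 230.7724196 ]
pad [575.31249267 163.18212979]
pad [582.7658626   95.59183998]
```

Emit:
arm_command --gripper '[70,70,70,70,70]' --pt "0 0 0" --pt "0 0 0" --pt "0 0 0" --pt "0 0 0" --pt "0 0 0" --twist '[1,1,1,1,1]'

```text
time: 0.72
tool_pos: [231.4, 471.0, 226.3]
tcp_rot: [-3.141, 0.0, 2.246]
contact_force: [-0.2, 0.3, 0.0]
grip_width: 70.3
finger_force: 0.0
```

Emit:
arm_command --gripper '[70,70,70,70,70]' --pt "0 0 0" --pt "0 0 0" --pt "0 0 0" --pt "0 0 0" --pt "0 0 0" --twist '[1,1,1,1,1]'

```text
time: 1.35
tool_pos: [231.4, 471.0, 226.3]
tcp_rot: [-3.141, 0.001, 1.809]
contact_force: [0.2, -0.1, 0.1]
grip_width: 70.0
finger_force: 0.0
```

Emit:
arm_command --gripper '[70,70,70,70,70]' --pt "0 0 0" --pt "0 0 0" --pt "0 0 0" --pt "0 0 0" --pt "0 0 0" --twist '[1,1,0.77,0,0]'

```text
time: 1.98
tool_pos: [231.5, 471.1, 226.5]
tcp_rot: [-3.141, 0.0, 1.572]
contact_force: [0.8, -0.1, 0.3]
grip_width: 69.9
finger_force: 0.0
```

Emit:
arm_command --gripper '[70,70,70,70,70]' --pt "-0.46 0.87 0" --pt "-0.46 0.87 0" --pt "-0.46 0.87 0" --pt "-0.46 0.87 0" --pt "-0.46 0.87 0" --twist '[0,0,0,0,0]'

```text
time: 2.6
tool_pos: [340.9, 413.2, 226.7]
tcp_rot: [-3.142, 0.0, 1.571]
contact_force: [0.1, 0.3, 0.7]
grip_width: 69.7
finger_force: 0.0
```

Emit:
arm_command --gripper '[70,70,70,70,70]' --pt "-0.46 0.87 0" --pt "-0.46 0.87 0" --pt "-0.46 0.87 0" --pt "-0.46 0.87 0" --pt "-0.46 0.87 0" --twist '[0,0,0,0,0]'

```text
time: 3.22
tool_pos: [449.6, 355.7, 226.6]
tcp_rot: [-3.141, 0.0, 1.571]
contact_force: [-0.2, 1.4, 0.1]
grip_width: 69.9
finger_force: 0.0
```

Emit:
arm_command --gripper '[70,70,70,70,70]' --pt "-0.46 0.87 0.5" --pt "-0.46 0.87 0.5" --pt "-0.46 0.87 0.5" --pt "-0.46 0.87 0" --pt "0 0 0" --twist '[0,0,0,0,0]'

```text
time: 3.85
tool_pos: [537.5, 308.7, 187.9]
tcp_rot: [-3.141, 0.001, 1.568]
contact_force: [0.3, 1.3, 0.5]
grip_width: 70.3
finger_force: 0.0
```

Run:
```python
from h import *
im=cv2.imread('pics/side0.png')
x0,y0,s=195,140,6
a=cv2.resize(im[y0:y0+95,x0:x0+125],None,fx=s,fy=s,interpolation=cv2.INTER_CUBIC)
for p,h in (((557,298),90),((566,227),56),((575,163),105),((586,96),80)):
  for z in (16,16+h):
    q=(proj('side',[*p,z])-[x0,y0]+.5)*s-.5; cv2.drawMarker(a,tuple(int(v) for v in q),(0,255,0),0,14,1)
cv2.imwrite('pics/crop2.png',a)
```

```text
(no output)
```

View pics/crop2.png

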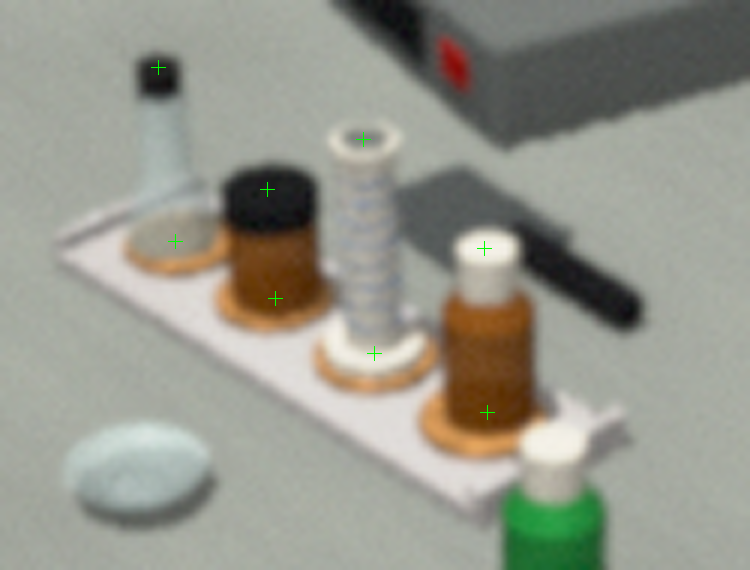

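The marks sit on the tops and feet of all four in the side view (stopper (158,67), lid (267,189), rim (363,138), cap (484,248)), so the positions hold to about 2 mm.

Emit:
arm_command --gripper '[70,70,70,70,70]' --pt "-0.25 0.42 0" --pt "-0.24 0.42 0" --pt "0 0 1" --pt "0 0 1" --pt "0 0 1" --twist '[0,0,0,0,0]'

```text
time: 4.47
tool_pos: [557.3, 297.8, 113.7]
tcp_rot: [3.141, -0.0, 1.571]
contact_force: [-0.8, -0.0, -0.3]
grip_width: 70.0
finger_force: 0.0
```

Emit:
arm_command --gripper '[70,70,70,70,70]' --pt "0 0 1" --pt "0 0 1" --pt "0 0 0.4" --pt "0 0 0" --pt "0 0 0" --twist '[0,0,0,0,0]'

```text
time: 5.1
tool_pos: [557.8, 298.1, 55.4]
tcp_rot: [3.14, -0.001, 1.571]
contact_force: [0.0, -0.8, 0.1]
grip_width: 70.1
finger_force: 0.0
```

Emit:
arm_command --gripper '[15,15,15,15,15]' --pt "0 0 0" --pt "0 0 0" --pt "0 0 0" --pt "0 0 0" --pt "0 0 0" --twist '[0,0,0,0,0]'

```text
time: 5.72
tool_pos: [557.0, 297.8, 54.2]
tcp_rot: [3.141, -0.0, 1.57]
contact_force: [0.6, -0.7, 0.3]
grip_width: 24.8
finger_force: 0.7
```

Emit:
arm_command --gripper '[15,15,15,15,15]' --pt "0 0 0" --pt "0 0 0" --pt "0 0 0" --pt "0 0 -0.2" --pt "0 0 -0.4" --twist '[0,0,0,0,0]'

```text
time: 6.35
tool_pos: [556.7, 297.7, 69.4]
tcp_rot: [-3.141, 0.0, 1.57]
contact_force: [-0.7, -0.0, -2.1]
grip_width: 20.9
finger_force: 28.9
```

Emit:
arm_command --gripper '[15,15,15,15,15]' --pt "0 0 -0.97" --pt "0 0 -0.97" --pt "0 0 -0.97" --pt "0 0 -0.97" --pt "0 0 -0.97" --twist '[0,0,0,0,0]'

```text
time: 6.98
tool_pos: [557.0, 297.8, 192.2]
tcp_rot: [3.141, -0.0, 1.57]
contact_force: [-0.1, 0.1, -1.4]
grip_width: 20.7
finger_force: 28.9
```

Emit:
arm_command --gripper '[15,15,15,15,15]' --pt "-0.5 -0.07 0" --pt "-0.9 -0.07 0" --pt "-1 -0.07 0" --pt "-1 -0.07 0" --pt "-1 -0.07 0" --twist '[0,0,0,0,0]'

```text
time: 7.6
tool_pos: [547.1, 185.3, 189.1]
tcp_rot: [-3.139, 0.001, 1.569]
contact_force: [0.1, -0.2, -1.0]
grip_width: 20.6
finger_force: 28.9
```

Emit:
arm_command --gripper '[15,15,15,15,15]' --pt "-1 -0.07 0" --pt "-1 -0.07 0" --pt "-1 -0.07 0" --pt "-1 -0.07 0" --pt "-1 -0.07 0" --twist '[0,0,0,0,0]'

```text
time: 8.22
tool_pos: [537.9, 60.6, 189.2]
tcp_rot: [-3.139, 0.0, 1.569]
contact_force: [-0.0, 0.5, -1.4]
grip_width: 20.9
finger_force: 28.9
```

Emit:
arm_command --gripper '[15,15,15,15,15]' --pt "-1 -0.07 0" --pt "-1 -0.07 0" --pt "-1 -0.07 0" --pt "-1 -0.07 0" --pt "-1 -0.07 0" --twist '[0,0,0,0,0]'

```text
time: 8.85
tool_pos: [528.8, -64.0, 189.2]
tcp_rot: [-3.139, -0.0, 1.569]
contact_force: [0.6, 0.0, -0.8]
grip_width: 20.6
finger_force: 28.9
```

Emit:
arm_command --gripper '[15,15,15,15,15]' --pt "-1 -0.07 0" --pt "-1 -0.07 0" --pt "-1 -0.07 0" --pt "-1 -0.07 0" --pt "-1 -0.07 0" --twist '[0,0,0,0,0]'

```text
time: 9.48
tool_pos: [519.8, -188.7, 189.1]
tcp_rot: [-3.139, -0.001, 1.569]
contact_force: [-0.4, 0.2, -0.7]
grip_width: 20.9
finger_force: 28.9
```

Emit:
arm_command --gripper '[15,15,15,15,15]' --pt "-1 -0.07 0" --pt "-1 -0.07 0" --pt "-1 -0.07 0" --pt "-0.5 -0.07 0" --pt "-0.2 -0.07 0" --twist '[0,0,0,0,0]'

```text
time: 10.1
tool_pos: [511.9, -280.2, 189.7]
tcp_rot: [-3.14, -0.001, 1.569]
contact_force: [-0.3, 0.6, -0.6]
grip_width: 20.7
finger_force: 28.9
```

Emit:
arm_command --gripper '[15,15,15,15,15]' --pt "-0.5 0 0" --pt "-0.48 0 0.5" --pt "0 0 1" --pt "0 0 1" --pt "0 0 1" --twist '[0,0,0,0,0]'

```text
time: 10.72
tool_pos: [512.8, -304.2, 101.2]
tcp_rot: [-3.141, -0.001, 1.571]
contact_force: [0.8, 0.1, -1.1]
grip_width: 20.7
finger_force: 28.9
```

Emit:
arm_command --gripper '[15,15,15,15,15]' --pt "0 0 0.8" --pt "0 0 0.6" --pt "0 0 0.5" --pt "0 0 0" --pt "0 0 0" --twist '[0,0,0,0,0]'

```text
time: 11.35
tool_pos: [513.4, -304.5, 56.1]
tcp_rot: [3.141, 0.001, 1.57]
contact_force: [0.7, 0.6, -1.6]
grip_width: 20.8
finger_force: 28.9
```

Run:
```python
from h import *
a=capture('side')[240:370,250:440]; b=capture('top')[180:270,290:450]
a=cv2.resize(a,(580,397)); b=cv2.resize(b,(580,326))
cv2.imwrite('pics/place1.png',cv2.resize(np.hstack([a,np.vstack([b,np.zeros((71,580,3),np.uint8)])])[:,:,::-1],(800,274)))
```

```text
(no output)
```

View pics/place1.png

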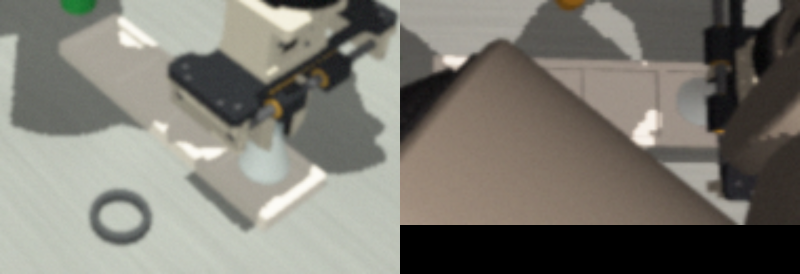

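The flask hangs over the end compartment, foot at about (262,165) left panel, inside the walls; lower it.

Emit:
arm_command --gripper '[15,15,15,15,15]' --pt "0 0 0.12" --pt "0 0 0.1" --pt "0 0 0.08" --pt "0 0 0.04" --pt "0 0 0" --twist '[0,0,0,0,0]'

```text
time: 12.08
tool_pos: [513.0, -304.1, 46.8]
tcp_rot: [-3.141, -0.0, 1.57]
contact_force: [-0.2, 0.5, -0.9]
grip_width: 20.8
finger_force: 28.9
```

Emit:
arm_command --gripper '[15,15,15,15,15]' --pt "0 0 0.03" --pt "0 0 0.03" --pt "0 0 0" --pt "0 0 0" --pt "0 0 0" --twist '[0,0,0,0,0]'

```text
time: 12.7
tool_pos: [513.1, -304.2, 46.1]
tcp_rot: [3.141, 0.0, 1.57]
contact_force: [-1.0, 1.3, 5.7]
grip_width: 20.9
finger_force: 29.0
```

Emit:
arm_command --gripper '[50,50,50,50,50]' --pt "0 0 0" --pt "0 0 0" --pt "0 0 0" --pt "0 0 -0.3" --pt "0 0 -0.7" --twist '[0,0,0,0,0]'

```text
time: 13.32
tool_pos: [512.6, -303.9, 70.7]
tcp_rot: [-3.14, -0.001, 1.57]
contact_force: [0.6, -0.8, 0.6]
grip_width: 50.0
finger_force: 0.0
```

Emit:
arm_command --gripper '[75,75,75,75,75]' --pt "0 0 -1" --pt "0 0 -1" --pt "0 0 -1" --pt "0 0 -1" --pt "0 0 0" --twist '[0,0,0,0,0]'

```text
time: 13.95
tool_pos: [514.1, -305.0, 173.7]
tcp_rot: [3.137, 0.004, 1.571]
contact_force: [0.7, 0.5, -0.5]
grip_width: 75.2
finger_force: 0.0
```

Emit:
arm_command --gripper '[75,75,75,75,75]' --pt "0.5 0.1 0" --pt "0.9 0.1 0" --pt "1 0.1 0" --pt "1 0.1 0" --pt "1 0.1 0" --twist '[0,0,0,0,0]'

```text
time: 14.58
tool_pos: [525.1, -191.4, 169.6]
tcp_rot: [-3.14, -0.001, 1.571]
contact_force: [-0.9, 0.2, 0.5]
grip_width: 75.2
finger_force: 0.0
```

Emit:
arm_command --gripper '[75,75,75,75,75]' --pt "1 0.1 0" --pt "1 0.1 0" --pt "1 0.1 0" --pt "1 0.1 0" --pt "1 0.1 0" --twist '[0,0,0,0,0]'

```text
time: 15.2
tool_pos: [537.3, -66.6, 169.6]
tcp_rot: [-3.14, -0.001, 1.571]
contact_force: [-0.2, -0.1, 0.4]
grip_width: 74.9
finger_force: 0.0
```

Emit:
arm_command --gripper '[75,75,75,75,75]' --pt "1 0.1 0" --pt "1 0.1 0" --pt "1 0.1 0" --pt "1 0.1 0" --pt "1 0.1 0" --twist '[0,0,0,0,0]'

```text
time: 15.82
tool_pos: [549.4, 58.2, 169.6]
tcp_rot: [-3.14, -0.0, 1.572]
contact_force: [-0.2, -0.2, 0.1]
grip_width: 74.9
finger_force: 0.0
```

Emit:
arm_command --gripper '[75,75,75,75,75]' --pt "1 0.1 0" --pt "1 0.1 0" --pt "1 0.1 0" --pt "1 0.1 0" --pt "1 0.1 0" --twist '[0,0,0,0,0]'

```text
time: 16.45
tool_pos: [561.7, 183.0, 169.6]
tcp_rot: [-3.14, 0.0, 1.572]
contact_force: [-0.1, -0.6, -0.3]
grip_width: 75.3
finger_force: 0.0
```

Emit:
arm_command --gripper '[75,75,75,75,75]' --pt "0.9 0.05 0" --pt "0.5 0.06 0" --pt "0.44 0 0" --pt "0 0 0" --pt "0 0 0" --twist '[0,0,0,0,0]'

```text
time: 17.08
tool_pos: [566.0, 226.2, 170.5]
tcp_rot: [-3.141, 0.0, 1.57]
contact_force: [-0.4, -0.5, -0.2]
grip_width: 75.3
finger_force: 0.0
```

Run:
```python
from h import *
a=capture('side')
cv2.imwrite('pics/s2.png',cv2.resize(a[130:350,180:460],(763,600))[:,:,::-1])
```

```text
(no output)
```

View pics/s2.png

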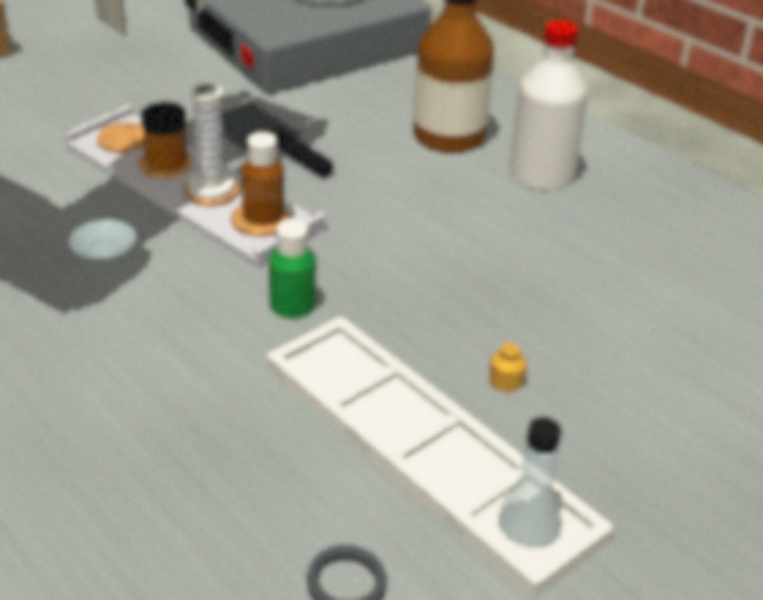

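The flask stands in the rightmost compartment at (530,520); the jar, cylinder and bottle are undisturbed on the stand. Next the jar.

Emit:
arm_command --gripper '[75,75,75,75,75]' --pt "0 0 1" --pt "0 0 1" --pt "0 0 1" --pt "0 0 1" --pt "0 0 0.8" --twist '[0,0,0,0,0]'

```text
time: 17.75
tool_pos: [565.9, 226.0, 49.6]
tcp_rot: [-3.141, 0.0, 1.569]
contact_force: [0.3, -0.1, -0.3]
grip_width: 74.8
finger_force: 0.0
```

Emit:
arm_command --gripper '[75,75,75,75,75]' --pt "0 0 0.4" --pt "0 0 0.3" --pt "0 0 0" --pt "0 0 0" --pt "0 0 0" --twist '[0,0,0,0,0]'

```text
time: 18.38
tool_pos: [566.3, 227.0, 33.7]
tcp_rot: [3.14, -0.0, 1.57]
contact_force: [1.0, -0.3, 0.9]
grip_width: 75.1
finger_force: 0.0
```

Emit:
arm_command --gripper '[33,33,33,33,33]' --pt "0 0 0" --pt "0 0 0" --pt "0 0 0" --pt "0 0 0" --pt "0 0 0" --twist '[0,0,0,0,0]'

```text
time: 19.0
tool_pos: [566.2, 226.9, 33.1]
tcp_rot: [3.141, -0.0, 1.57]
contact_force: [1.3, 0.3, -0.1]
grip_width: 43.2
finger_force: 30.0
```

Emit:
arm_command --gripper '[33,33,33,33,33]' --pt "0 0 0" --pt "0 0 -0.2" --pt "0 0 -0.4" --pt "0 0 -0.4" --pt "0 0 0" --twist '[0,0,0,0,0]'

```text
time: 19.62
tool_pos: [566.7, 227.1, 59.4]
tcp_rot: [3.139, -0.001, 1.57]
contact_force: [-0.6, 0.2, -0.9]
grip_width: 43.3
finger_force: 30.0
```

Emit:
arm_command --gripper '[33,33,33,33,33]' --pt "0 0 -1" --pt "0 0 -1" --pt "0 0 -1" --pt "0 0 -1" --pt "0 0 -1" --twist '[0,0,0,0,0]'

```text
time: 20.25
tool_pos: [565.7, 226.8, 183.6]
tcp_rot: [-3.141, 0.0, 1.57]
contact_force: [-0.6, 0.3, -1.3]
grip_width: 43.1
finger_force: 30.0
```

Emit:
arm_command --gripper '[33,33,33,33,33]' --pt "-0.5 -0.11 0" --pt "-0.9 -0.11 0" --pt "-1 -0.11 0" --pt "-1 -0.11 0" --pt "-1 -0.11 0" --twist '[0,0,0,0,0]'

```text
time: 20.88
tool_pos: [550.8, 114.4, 181.4]
tcp_rot: [-3.139, 0.001, 1.569]
contact_force: [-0.1, -0.4, -1.2]
grip_width: 42.8
finger_force: 30.0
```

Emit:
arm_command --gripper '[33,33,33,33,33]' --pt "-1 -0.11 0" --pt "-1 -0.11 0" --pt "-1 -0.11 0" --pt "-1 -0.11 0" --pt "-1 -0.11 0" --twist '[0,0,0,0,0]'

```text
time: 21.5
tool_pos: [536.7, -10.3, 181.4]
tcp_rot: [-3.139, -0.0, 1.569]
contact_force: [0.6, 0.3, -0.5]
grip_width: 42.9
finger_force: 30.0
```

Emit:
arm_command --gripper '[33,33,33,33,33]' --pt "-1 -0.11 0" --pt "-1 -0.11 0" --pt "-1 -0.11 0" --pt "-1 -0.11 0" --pt "-1 -0.11 0" --twist '[0,0,0,0,0]'

```text
time: 22.12
tool_pos: [522.6, -134.9, 181.4]
tcp_rot: [-3.139, -0.001, 1.569]
contact_force: [0.7, -0.1, -1.2]
grip_width: 43.4
finger_force: 30.0
```

Emit:
arm_command --gripper '[33,33,33,33,33]' --pt "-1 -0.11 0" --pt "-1 -0.11 0" --pt "-1 -0.11 0" --pt "-0.7 -0.11 0" --pt "-0.43 -0.11 0" --twist '[0,0,0,0,0]'

```text
time: 22.75
tool_pos: [509.7, -237.5, 182.1]
tcp_rot: [-3.14, -0.001, 1.569]
contact_force: [0.3, 0.3, -1.2]
grip_width: 43.0
finger_force: 30.0
```

Emit:
arm_command --gripper '[33,33,33,33,33]' --pt "0 0 0" --pt "0 0 0.5" --pt "0 0 1" --pt "0 0 1" --pt "0 0 1" --twist '[0,0,0,0,0]'

```text
time: 23.38
tool_pos: [510.7, -235.3, 93.9]
tcp_rot: [-3.141, -0.001, 1.572]
contact_force: [-0.1, -0.7, -0.9]
grip_width: 43.1
finger_force: 30.0
```

Emit:
arm_command --gripper '[33,33,33,33,33]' --pt "0 0 1" --pt "0 0 0.7" --pt "0 0 0.5" --pt "0 0 0.2" --pt "0 0 0" --twist '[0,0,0,0,0]'

```text
time: 24.0
tool_pos: [510.9, -236.2, 35.4]
tcp_rot: [3.142, -0.0, 1.571]
contact_force: [-0.5, 0.4, -0.5]
grip_width: 43.1
finger_force: 30.0
```

Emit:
arm_command --gripper '[33,33,33,33,33]' --pt "0 0 0.15" --pt "0 0 0.12" --pt "0 0 0.08" --pt "0 0 0.04" --pt "0 0 0" --twist '[0,0,0,0,0]'

```text
time: 24.62
tool_pos: [510.8, -236.4, 25.7]
tcp_rot: [3.142, -0.0, 1.57]
contact_force: [0.3, 0.2, -1.3]
grip_width: 43.6
finger_force: 30.0
```

Emit:
arm_command --gripper '[33,33,33,33,33]' --pt "0 0 0.02" --pt "0 0 0.02" --pt "0 0 0" --pt "0 0 0" --pt "0 0 0" --twist '[0,0,0,0,0]'

```text
time: 25.25
tool_pos: [510.9, -236.5, 25.0]
tcp_rot: [3.141, 0.0, 1.57]
contact_force: [-1.7, 1.1, 4.3]
grip_width: 43.4
finger_force: 30.0
```

Run:
```python
from h import *
a=capture('side')
cv2.imwrite('pics/s3.png',cv2.resize(a[220:350,260:425],(762,600))[:,:,::-1])
```

```text
(no output)
```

View pics/s3.png

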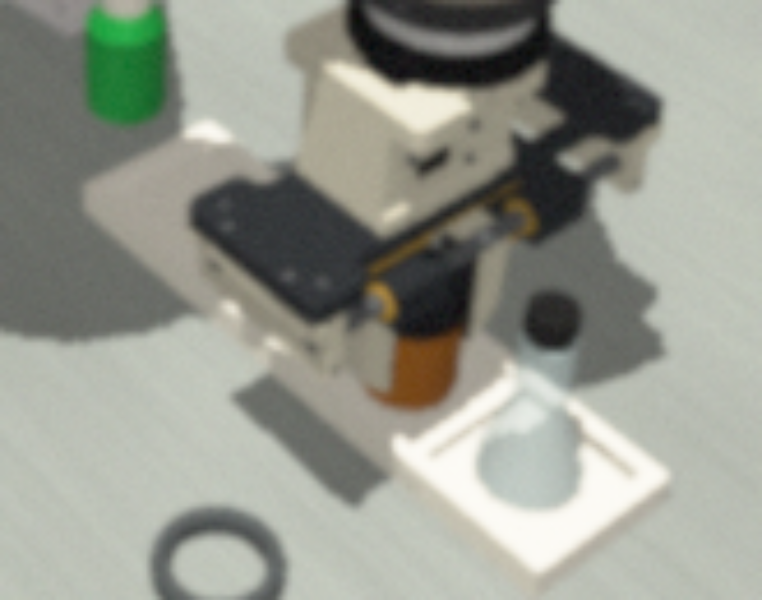

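The jar (410,370) sits in the second compartment from the right, upright beside the flask, with contact felt; release it and fetch the cylinder.

Emit:
arm_command --gripper '[62,62,62,62,62]' --pt "0 0 0" --pt "0 0 0" --pt "0 0 0" --pt "0 0 -0.3" --pt "0 0 -0.6" --twist '[0,0,0,0,0]'

```text
time: 25.92
tool_pos: [510.5, -236.3, 47.6]
tcp_rot: [-3.141, -0.001, 1.57]
contact_force: [-0.2, 1.0, 0.8]
grip_width: 62.1
finger_force: 0.0
```

Emit:
arm_command --gripper '[70,70,70,70,70]' --pt "0 0 -1" --pt "0 0 -1" --pt "0 0 -1" --pt "0 0 -1" --pt "0 0 -1" --twist '[0,0,0,0,0]'

```text
time: 26.55
tool_pos: [510.8, -236.4, 174.4]
tcp_rot: [3.14, 0.001, 1.57]
contact_force: [0.6, -1.0, 0.5]
grip_width: 70.3
finger_force: 0.0
```

Emit:
arm_command --gripper '[70,70,70,70,70]' --pt "0.5 0.15 0" --pt "0.9 0.15 0" --pt "1 0.15 0" --pt "1 0.15 0" --pt "1 0.15 0" --twist '[0,0,0,0,0]'

```text
time: 27.18
tool_pos: [529.2, -124.6, 171.5]
tcp_rot: [-3.14, -0.001, 1.571]
contact_force: [0.2, -0.1, -0.9]
grip_width: 70.1
finger_force: 0.0
```

Emit:
arm_command --gripper '[70,70,70,70,70]' --pt "1 0.15 0" --pt "1 0.15 0" --pt "1 0.15 0" --pt "1 0.15 0" --pt "1 0.15 0" --twist '[0,0,0,0,0]'

```text
time: 27.8
tool_pos: [547.8, 0.3, 171.5]
tcp_rot: [-3.14, -0.001, 1.571]
contact_force: [0.2, -0.0, 0.3]
grip_width: 70.2
finger_force: 0.0
```

Emit:
arm_command --gripper '[70,70,70,70,70]' --pt "1 0.15 0" --pt "1 0.15 0" --pt "1 0.15 0" --pt "1 0.15 0" --pt "1 0.15 0" --twist '[0,0,0,0,0]'

```text
time: 28.42
tool_pos: [566.4, 125.2, 171.5]
tcp_rot: [-3.14, -0.0, 1.571]
contact_force: [0.6, -0.2, 0.7]
grip_width: 69.9
finger_force: 0.0
```

Emit:
arm_command --gripper '[70,70,70,70,70]' --pt "0.9 0.15 0" --pt "0.5 0.15 0" --pt "0.17 0 0" --pt "0 0 0" --pt "0 0 0" --twist '[0,0,0,0,0]'

```text
time: 29.05
tool_pos: [574.6, 162.2, 172.2]
tcp_rot: [-3.141, 0.0, 1.57]
contact_force: [-0.6, -0.2, 0.6]
grip_width: 70.2
finger_force: 0.0
```

Emit:
arm_command --gripper '[70,70,70,70,70]' --pt "0 0 1" --pt "0 0 1" --pt "0 0 1" --pt "0 0 1" --pt "0 0 0.5" --twist '[0,0,0,0,0]'

```text
time: 29.68
tool_pos: [574.1, 162.1, 58.5]
tcp_rot: [-3.14, 0.0, 1.57]
contact_force: [0.1, -0.2, -0.7]
grip_width: 70.2
finger_force: 0.0
```

Emit:
arm_command --gripper '[70,70,15,15,15]' --pt "0 0 0" --pt "0 0 0" --pt "0 0 0" --pt "0 0 0" --pt "0 0 0" --twist '[0,0,0,0,0]'

```text
time: 30.3
tool_pos: [574.8, 162.9, 60.0]
tcp_rot: [3.141, -0.0, 1.571]
contact_force: [0.2, 0.2, -0.2]
grip_width: 44.8
finger_force: 0.0
```

Emit:
arm_command --gripper '[15,15,15,15,15]' --pt "0 0 0" --pt "0 0 0" --pt "0 0 0" --pt "0 0 -0.3" --pt "0 0 -0.7" --twist '[0,0,0,0,0]'

```text
time: 30.92
tool_pos: [574.2, 162.8, 85.0]
tcp_rot: [-3.14, 0.0, 1.57]
contact_force: [-0.5, 0.0, -0.4]
grip_width: 24.2
finger_force: 30.0
```

Emit:
arm_command --gripper '[15,15,15,15,15]' --pt "0 0 -1" --pt "0 0 -1" --pt "0 0 -1" --pt "0 0 -1" --pt "0 0 0" --twist '[0,0,0,0,0]'

```text
time: 31.55
tool_pos: [576.0, 163.1, 187.9]
tcp_rot: [3.136, -0.001, 1.57]
contact_force: [0.3, -0.4, -1.1]
grip_width: 24.4
finger_force: 30.0
```

Emit:
arm_command --gripper '[15,15,15,15,15]' --pt "-0.5 -0.17 0" --pt "-0.9 -0.17 0" --pt "-1 -0.17 0" --pt "-1 -0.17 0" --pt "-1 -0.17 0" --twist '[0,0,0,0,0]'

```text
time: 32.17
tool_pos: [552.1, 51.3, 183.4]
tcp_rot: [-3.139, 0.0, 1.57]
contact_force: [0.4, -0.0, -0.8]
grip_width: 24.8
finger_force: 30.0
```

Emit:
arm_command --gripper '[15,15,15,15,15]' --pt "-1 -0.17 0" --pt "-1 -0.17 0" --pt "-1 -0.17 0" --pt "-1 -0.17 0" --pt "-1 -0.17 0" --twist '[0,0,0,0,0]'

```text
time: 32.8
tool_pos: [530.6, -73.4, 183.4]
tcp_rot: [-3.139, -0.001, 1.57]
contact_force: [0.7, 0.4, -0.0]
grip_width: 24.4
finger_force: 30.0
```

Emit:
arm_command --gripper '[15,15,15,15,15]' --pt "-1 -0.17 0" --pt "-1 -0.17 0" --pt "-0.9 -0.17 0" --pt "-0.6 -0.17 0" --pt "-0.35 -0.17 0" --twist '[0,0,0,0,0]'

```text
time: 33.42
tool_pos: [509.9, -169.1, 184.1]
tcp_rot: [-3.14, -0.001, 1.57]
contact_force: [-0.5, 0.0, -1.1]
grip_width: 24.6
finger_force: 30.0
```

Emit:
arm_command --gripper '[15,15,15,15,15]' --pt "0 0 0" --pt "0 0 0.5" --pt "0 0 1" --pt "0 0 1" --pt "0 0 1" --twist '[0,0,0,0,0]'

```text
time: 34.05
tool_pos: [510.7, -167.4, 95.7]
tcp_rot: [-3.141, -0.001, 1.571]
contact_force: [0.1, 0.1, -0.5]
grip_width: 24.4
finger_force: 30.0
```

Emit:
arm_command --gripper '[15,15,15,15,15]' --pt "0 0 0.8" --pt "0 0 0.5" --pt "0 0 0.2" --pt "0 0 0" --pt "0 0 0" --twist '[0,0,0,0,0]'

```text
time: 34.67
tool_pos: [511.3, -168.6, 60.4]
tcp_rot: [3.14, 0.001, 1.57]
contact_force: [-0.2, -0.6, -1.1]
grip_width: 24.4
finger_force: 30.0
```

Emit:
arm_command --gripper '[15,15,15,15,15]' --pt "0 0 0.12" --pt "0 0 0.1" --pt "0 0 0.08" --pt "0 0 0" --pt "0 0 0" --twist '[0,0,0,0,0]'

```text
time: 35.3
tool_pos: [510.8, -168.4, 52.2]
tcp_rot: [3.141, -0.0, 1.57]
contact_force: [-0.1, -0.0, -0.7]
grip_width: 24.3
finger_force: 30.0
```

Emit:
arm_command --gripper '[15,15,15,15,15]' --pt "0 0 0.03" --pt "0 0 0.02" --pt "0 0 0" --pt "0 0 0" --pt "0 0 0" --twist '[0,0,0,0,0]'

```text
time: 35.92
tool_pos: [511.0, -168.5, 51.6]
tcp_rot: [3.141, 0.0, 1.57]
contact_force: [-1.7, 0.1, 5.8]
grip_width: 24.4
finger_force: 30.0
```

Run:
```python
from h import *
a=capture('side')
cv2.imwrite('pics/s4.png',cv2.resize(a[140:350,200:425],(643,600))[:,:,::-1])
```

```text
(no output)
```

View pics/s4.png

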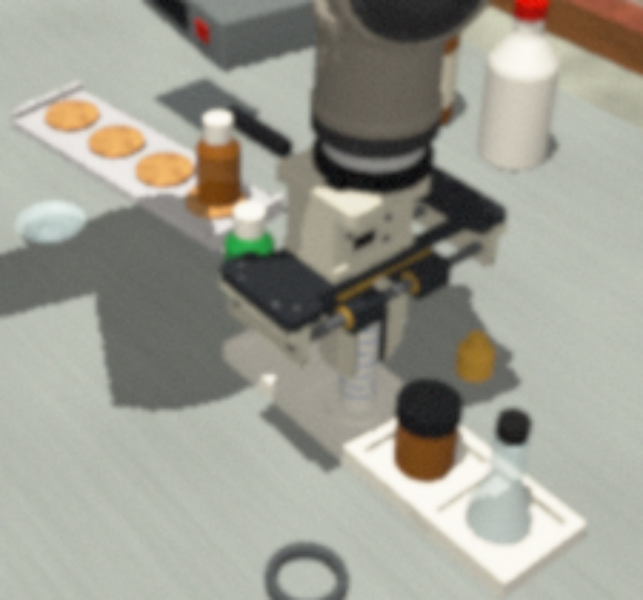

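The cylinder (360,390) stands in its compartment with contact felt; jar (428,430) and flask (500,490) are upright. Release it and fetch the amber bottle at (218,165).

Emit:
arm_command --gripper '[50,50,50,50,50]' --pt "0 0 0" --pt "0 0 0" --pt "0 0 0" --pt "0 0 -0.3" --pt "0 0 -0.7" --twist '[0,0,0,0,0]'

```text
time: 36.6
tool_pos: [510.4, -168.2, 75.9]
tcp_rot: [-3.14, -0.001, 1.57]
contact_force: [-0.0, -0.2, 0.0]
grip_width: 50.2
finger_force: 0.0
```

Emit:
arm_command --gripper '[72,72,72,72,72]' --pt "0 0 -1" --pt "0 0 -1" --pt "0 0 -1" --pt "0 0 -1" --pt "0 0 0" --twist '[0,0,0,0,0]'

```text
time: 37.22
tool_pos: [511.8, -168.9, 178.1]
tcp_rot: [3.137, 0.002, 1.57]
contact_force: [0.8, 0.2, 0.0]
grip_width: 72.2
finger_force: 0.0
```

Emit:
arm_command --gripper '[72,72,72,72,72]' --pt "0.5 0.25 0" --pt "0.9 0.25 0" --pt "1 0.25 0" --pt "1 0.25 0" --pt "1 0.25 0" --twist '[0,0,0,0,0]'

```text
time: 37.85
tool_pos: [541.8, -56.5, 174.5]
tcp_rot: [-3.139, -0.001, 1.571]
contact_force: [0.8, 0.0, -0.1]
grip_width: 72.1
finger_force: 0.0
```

Emit:
arm_command --gripper '[72,72,72,72,72]' --pt "1 0.25 0" --pt "1 0.25 0" --pt "1 0.25 0" --pt "1 0.25 0" --pt "1 0.25 0" --twist '[0,0,0,0,0]'

```text
time: 38.48
tool_pos: [572.9, 68.4, 174.4]
tcp_rot: [-3.139, -0.0, 1.571]
contact_force: [-0.2, 0.2, -0.1]
grip_width: 71.8
finger_force: 0.0
```

Emit:
arm_command --gripper '[72,72,72,72,72]' --pt "0.8 0.25 0" --pt "0.37 0.25 0" --pt "0 0 0" --pt "0 0 0.5" --pt "0 0 1" --twist '[0,0,0,0,0]'

```text
time: 39.1
tool_pos: [586.3, 94.9, 138.3]
tcp_rot: [3.14, 0.0, 1.569]
contact_force: [0.9, -0.0, 0.4]
grip_width: 72.3
finger_force: 0.0
```

Emit:
arm_command --gripper '[72,72,72,72,72]' --pt "0 0 1" --pt "0 0 1" --pt "0 0 1" --pt "0 0 0.7" --pt "0 0 0.36" --twist '[0,0,0,0,0]'

```text
time: 39.72
tool_pos: [585.4, 95.3, 35.8]
tcp_rot: [-3.14, 0.0, 1.57]
contact_force: [0.7, 0.1, -0.3]
grip_width: 71.8
finger_force: 0.0
```

Emit:
arm_command --gripper '[72,72,31,31,31]' --pt "0 0 0" --pt "0 0 0" --pt "0 0 0" --pt "0 0 0" --pt "0 0 0" --twist '[0,0,0,0,0]'

```text
time: 40.35
tool_pos: [586.0, 95.9, 37.2]
tcp_rot: [3.141, -0.0, 1.57]
contact_force: [-0.1, -0.0, 0.1]
grip_width: 46.5
finger_force: 0.0
```

Emit:
arm_command --gripper '[31,31,31,31,31]' --pt "0 0 0" --pt "0 0 0" --pt "0 0 0" --pt "0 0 -0.3" --pt "0 0 -0.7" --twist '[0,0,0,0,0]'

```text
time: 40.98
tool_pos: [585.0, 95.8, 61.9]
tcp_rot: [-3.139, 0.0, 1.57]
contact_force: [0.7, 0.8, -1.1]
grip_width: 40.0
finger_force: 30.0
```

Emit:
arm_command --gripper '[31,31,31,31,31]' --pt "0 0 -1" --pt "0 0 -1" --pt "0 0 -1" --pt "0 0 -1" --pt "0 0 0" --twist '[0,0,0,0,0]'

```text
time: 41.6
tool_pos: [587.1, 95.9, 164.9]
tcp_rot: [3.136, -0.0, 1.57]
contact_force: [-0.4, 0.5, -1.6]
grip_width: 39.9
finger_force: 30.0
```

Emit:
arm_command --gripper '[31,31,31,31,31]' --pt "-0.5 -0.3 0" --pt "-0.9 -0.3 0" --pt "-1 -0.3 0" --pt "-1 -0.3 0" --pt "-1 -0.3 0" --twist '[0,0,0,0,0]'

```text
time: 42.22
tool_pos: [546.6, -15.5, 160.6]
tcp_rot: [-3.139, -0.0, 1.57]
contact_force: [-0.0, -0.1, -1.0]
grip_width: 39.2
finger_force: 30.0
```

Emit:
arm_command --gripper '[31,31,31,31,31]' --pt "-1 -0.3 0" --pt "-0.9 -0.3 0" --pt "-0.8 -0.3 0" --pt "-0.5 -0.3 0" --pt "-0.25 -0.3 0" --twist '[0,0,0,0,0]'

```text
time: 42.85
tool_pos: [509.7, -101.0, 161.3]
tcp_rot: [-3.14, -0.001, 1.57]
contact_force: [-0.3, 0.3, -0.8]
grip_width: 39.4
finger_force: 30.0
```

Emit:
arm_command --gripper '[31,31,31,31,31]' --pt "0 0 0" --pt "0 0 0.5" --pt "0 0 1" --pt "0 0 1" --pt "0 0 1" --twist '[0,0,0,0,0]'

```text
time: 43.48
tool_pos: [510.8, -99.6, 72.9]
tcp_rot: [-3.141, -0.0, 1.571]
contact_force: [0.4, -0.7, -0.9]
grip_width: 39.4
finger_force: 30.0
```

Emit:
arm_command --gripper '[31,31,31,31,31]' --pt "0 0 0.8" --pt "0 0 0.5" --pt "0 0 0.2" --pt "0 0 0" --pt "0 0 0" --twist '[0,0,0,0,0]'

```text
time: 44.1
tool_pos: [511.3, -100.5, 37.6]
tcp_rot: [3.14, 0.0, 1.57]
contact_force: [0.3, 0.6, -0.4]
grip_width: 39.5
finger_force: 30.0
```

Emit:
arm_command --gripper '[31,31,31,31,31]' --pt "0 0 0.12" --pt "0 0 0.1" --pt "0 0 0.08" --pt "0 0 0" --pt "0 0 0" --twist '[0,0,0,0,0]'

```text
time: 44.72
tool_pos: [510.8, -100.4, 29.5]
tcp_rot: [3.142, -0.0, 1.57]
contact_force: [-0.0, -0.3, -1.4]
grip_width: 39.3
finger_force: 30.0
```

Emit:
arm_command --gripper '[31,31,31,31,31]' --pt "0 0 0.03" --pt "0 0 0.02" --pt "0 0 0" --pt "0 0 0" --pt "0 0 0" --twist '[0,0,0,0,0]'

```text
time: 45.35
tool_pos: [510.9, -100.4, 29.1]
tcp_rot: [3.141, 0.0, 1.571]
contact_force: [-2.8, 0.2, 7.9]
grip_width: 39.0
finger_force: 30.0
```

Contact; release, rise clear and retreat to the left.

Emit:
arm_command --gripper '[60,60,60,60,60]' --pt "0 0 0" --pt "0 0 0" --pt "0 0 0" --pt "0 0 -0.3" --pt "0 0 -0.7" --twist '[0,0,0,0,0]'

```text
time: 45.98
tool_pos: [510.3, -100.3, 53.2]
tcp_rot: [-3.14, -0.001, 1.57]
contact_force: [0.4, -0.4, 0.3]
grip_width: 60.0
finger_force: 0.0
```

Emit:
arm_command --gripper '[60,60,60,60,60]' --pt "0 0 -1" --pt "0 0 -1" --pt "0 0 -1" --pt "0 0 -1" --pt "0 0 -1" --twist '[0,0,0,0,0]'

```text
time: 46.6
tool_pos: [510.7, -100.4, 179.5]
tcp_rot: [3.141, 0.0, 1.57]
contact_force: [0.4, -0.6, -0.0]
grip_width: 59.8
finger_force: 0.0
```

Emit:
arm_command --gripper '[60,60,60,60,60]' --pt "0.5 0 0" --pt "1 0 0" --pt "1 0 0" --pt "1 0 0" --pt "1 0 0" --twist '[0,0,0,0,0]'

```text
time: 47.22
tool_pos: [510.0, 13.7, 177.1]
tcp_rot: [-3.14, -0.001, 1.571]
contact_force: [-0.4, 0.5, -0.5]
grip_width: 59.9
finger_force: 0.0
```

Emit:
arm_command --gripper '[60,60,60,60,60]' --pt "1 0 0" --pt "1 0 0" --pt "1 0 0" --pt "0.5 0 0" --pt "0 0 0" --twist '[0,0,0,0,0]'

```text
time: 47.85
tool_pos: [510.4, 100.3, 177.7]
tcp_rot: [-3.141, 0.0, 1.572]
contact_force: [-0.2, 0.1, 0.1]
grip_width: 60.2
finger_force: 0.0
```

Emit:
arm_command --gripper '[60,60,60,60,60]' --pt "0 0 0" --pt "0 0 0" --pt "0 0 0" --pt "0 0 0" --pt "0 0 0" --twist '[0,0,0,0,0]'

```text
time: 48.48
tool_pos: [510.9, 99.5, 178.3]
tcp_rot: [3.141, -0.0, 1.57]
contact_force: [0.2, 0.1, 0.2]
grip_width: 60.0
finger_force: 0.0
```

Run:
```python
from h import *
a=capture('side')[170:350,230:425]; b=capture('top')[170:260,270:450]
a=cv2.resize(a,(400,370)); b=cv2.resize(b,(400,200))
cv2.imwrite('pics/end.png',np.hstack([a,np.vstack([b,np.zeros((170,400,3),np.uint8)])])[:,:,::-1])
```

```text
(no output)
```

View pics/end.png

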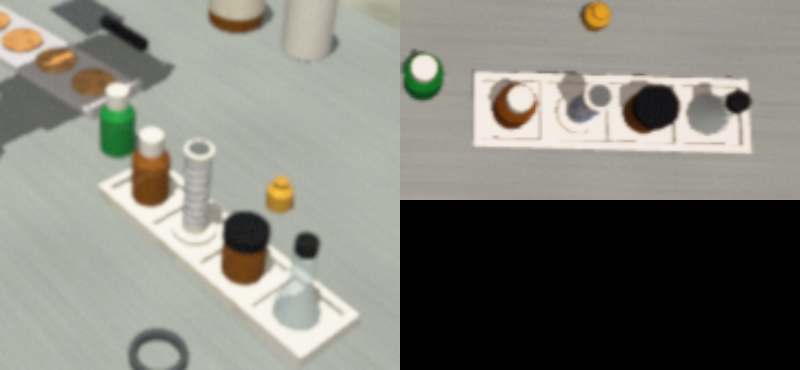

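All four stand upright, one per compartment: bottle (150,165), cylinder (197,190), jar (245,247), flask (300,280). The green look-alike is untouched.

```bash
python3 -c "
from plant import *
print(close_job())"
```

```text
the job is handed in; nothing more can be done
None
```

The job is handed in at about 48 s on the robot's clock: from the robot's left to its right the rack holds bottle, cylinder, jar and flask, the reverse of their order on the stand, all upright in the last pictures with the arm clear.

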